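Change the nozzle on the hot-air handpiece

ROBOT

A 6-joint arm with a two-finger parallel gripper is mounted at the origin on a cart in front of the work surface, level with it; the furniture and walls round the work are solid. World frame = base frame: x ahead of the robot, y to its left, z up, the work surface at z = 0. Lengths are in m, angles in rad, forces in N, time in s.
With the tool pointing down it reaches from about 0.275 to 0.875 m from the base axis. Payload 12.5 kg.
Tool frame: the origin (TCP) lies midway between the tips of the shut fingers; the grasp point (between the pads) lies arm.hold_point_z behind it (arm.hold_point_z is the distance from the TCP to the grasp point, in m); z points along the fingers, y is the line along which they close (so a half turn about z gives the same grasp; the last joint's range is limited). The gripper opens to 85 mm and grips with 20 to 120 N. Pads are 22 mm wide; open, the fingers measure 114 mm over their backs; the gripper's body (76 mm by 85 mm) begins 54 mm behind the grasp point. The pads swing forward as they close: fully open they stand 13 mm farther back than shut.
Start: joints at [-1.284, 0.351, 1.652, -0, 1.139, -0.085], TCP at [0.2, -0.512, 0.231] pointing down, gripper open.
Joint ranges: [-2.75, 2.75], [-0.79, 2.1], [0.01, 2.65], [-1.57, 4.71], [0.07, 3.14], [-2.87, 2.87]. Speed limits (rad/s): [2.22, 2.22, 2.79, 3.14, 3.14, 3.14].

INTERFACE

Orientations are given as a rotation vector (axis times angle).
In Python, from plant import arm gives the robot as it stands.
- The arm moves only by the tool arm_command, never from a script. Its arguments are lists of equal length, an entry for each row: "twist": the turn, a rotation vector about the tool's x, y, z in degrees, a list of three; "dp": the shift along the tool's x, y, z in cm, a list of three; "jaw": the opening, from 0 (shut) to 1 (fully open). A call has 1 to 20 rows; each row shifts and turns the commanded pose from where the row before left it, along the tool's axes as they then stand; what a row does not reach is not made up. A row lasts 1/10 s, in which the tool goes at most 50 mm and 8.59 degrees, less where a joint would pass 70% of its speed; a pose out of reach is approached as far as the arm can. A call with a gripper value outside its range is refused whole. The fingers move at their own pace and stop on an object; the grip force is fixed at half the most. Time passes only in rows, so rows that do not move let the fingers close. It gives the time, the measured TCP pose, the force, the opening and the grip force at its end, in the units of the state.
- arm.get_obs(): the state, without advancing time (a new reading comes with each control period).
- arm.grab_frame(name): name is "scene" or "top"; returns (picture, depth): 480x640x3 uint8, red, green, blue; 480x640 float32, m along the optical axis (not along the pixel's ray), 0 where there is no reading.
- arm.calibration(name): a dict with "fx", "fy", "cx", "cy" (pixels), "R" (3x3) and "t" (3): a world point X has camera coordinates R X + t. Camera axes: x right, y down, z forward; pixel columns grow to the right and rows downward; lengths in m; the calibration is good to about 2 mm. A picture is of the moment at which its call begins. calibration takes no time and is no camera call.
- arm.close_job(): hands the job in; it is judged then, once.
The state is a dict: "clock": time; "joint_pos": joint angles; "dq": joint speeds; "effort": joint torques, N m; "ee_pos": TCP position; "tcp_rot": TCP orientation; "wrist_force": force on the tool from outside, world axes, zero at the start; "ft_torque": the same for the moment, N m; "opening": finger opening in m; "grasp_force": force on a finger pad.
Only numpy, scipy, OpenCV 4.12 (cv2) and the standard library are available. Lean on these libraries where they do the work, as an engineer would, in place of code of your own. Each camera call takes 0.05 s, during which the arm holds its last target. There are 200 camera calls.

TASK

The next chip needs the square nozzle. Lift the wide round nozzle off the hot-air handpiece (its catch is already swung open) and hang it fully down on the free peg of the nozzle rack; then lift the square nozzle off its peg, push it fully home on the handpiece barrel and swing the catch shut over its flange. Let go of everything, and leave the other two nozzles, the phone, the flux pot and the battery where they are.

Things in the scene. Friction and masses are not known exactly. Their poses are not given: they have to be found in the camera images.
- nozzle_round: steel nozzle, wide round mouth (tube 20 mm across), 66 mm tall; starts on the handpiece barrel. All four nozzles have one socket: flange 38 mm across, 4 mm thick at the foot; round collar 30 mm across up to 33 mm above the foot (grip here, best across its x or y); bore 24 mm wide, 33 mm deep, open at the foot. Origin: centre of the foot; z up the axis to the mouth. 45 g
- nozzle_square: steel hot-air nozzle with a square open mouth, 29 mm a side, sides along its x and y, from 33 to 60 mm above the foot; same socket and origin as nozzle_round; it hangs on one of the pegs
- nozzle_slit: steel hot-air nozzle with a flat mouth 30 mm (y) by 9 mm (x), 66 mm tall; same socket and origin; it hangs on a peg and stays there
- nozzle_slim: steel hot-air nozzle with a thin round tube 9 mm across, 70 mm tall; same socket and origin; it hangs on a peg and stays there
- peg_panel: sloping face of the grey sheet-steel nozzle rack, 262 mm along y, 78 mm along x, its middle 60 mm above the bench, sloping 30 degrees down towards the robot. Origin: middle of the face; z is square to the face, the direction in which the pegs point (30 degrees from vertical, leaning to the robot)
- peg0 (a point): foot of the first peg, on the face (peg_panel y = -99 mm, rightmost seen from the robot); free at the start. Each peg is 20 mm across, 29.5 mm long along peg_panel z, its last 8 mm tapered to 11 mm. A nozzle that hangs fully down has its origin here, +-2 mm of play
- peg1 (a point): foot of the second peg (peg_panel y = -33 mm), like peg0; holds a nozzle at the start
- peg2 (a point): foot of the third peg (peg_panel y = +33 mm), like peg0; holds a nozzle at the start
- peg3 (a point): foot of the fourth peg (peg_panel y = +99 mm), like peg0; holds a nozzle at the start
- handpiece: black hot-air handpiece fixed nose up in a heavy stand, leaning 25 degrees from vertical towards the robot. Origin: centre of the round shoulder (37 mm across, 142 mm above the bench) on which a nozzle's foot seats; z up the barrel. Steel barrel 21 mm across, 28 mm long, its last 4.5 mm tapered to 17 mm. A nozzle fully home has its origin here, +-1.5 mm of play
- latch (a joint): angle of the steel catch at the handpiece's +y side, rad: 0 shut (its hook lies over the nozzle's flange, its lever stands beside the collar), up to 0.6 swung out towards handpiece +y. It turns stiffly and stays where it is left; starts open at 0.42 to 0.57
- latch_hinge (a point): axis of the catch, parallel to handpiece x, at handpiece (0, 17.5, -9) mm
- latch_pad (a point): middle of the outer face of the catch's black thumb pad (15 mm wide, 14 mm tall) at the end of its lever; shut, it stands at handpiece (0, 28, 39) mm; open, it has turned about latch_hinge. To shut, push it along its arc towards handpiece -y (about 1 N)
- phone_open: opened phone lying flat on the bench to the right of the stand, 143 x 72 x 15 mm; bystander. Origin: centre of its underside
- pot_flux: small round pot 40 mm across, 22 mm tall, in front of the rack; bystander. Origin: centre of its underside
- battery_flat: flat phone battery 93 x 34 x 5 mm near the bench's front edge; bystander. Origin: centre of its underside
Things that resemble listed ones, but are neither listed nor needed, are in the scene too. Leave any black look-alike of the nozzle_round alone.

How it is judged:
By the outcome, as a careful person would: the job done as asked, in the order asked, and still so for the second after the job is handed in, with the robot touching nothing.
It also fails if it takes over 61 s, if anything falls off the work surface, if the arm or the gripper's body presses on something with over 40 N, if the wrist force passes 120 N, or if a joint passes its speed limit or range.

## Working session

There is one attempt and no reset: what is moved stays moved. The work goes in short steps, Python scripts to look and compute and a tool call to move; the robot and the scene stay as the last step left them, time stands still between calls to the robot, and variables do not carry over. Pictures are saved under pics/ and viewed, at most 10 in all, crops included, and the job is handed in when it is done.

Besides the shell and the picture viewer there is one more tool, called after "Call:" in YAML: its name, and indented under it one key for each argument. arm_command: Moves the arm, as the interface text tells. Its arguments: {"type":"object","properties":{"twist":{"type":"array","items":{"type":"array","items":{"type":"number"}}},"dp":{"type":"array","items":{"type":"array","items":{"type":"number"}}},"jaw":{"type":"array","items":{"type":"number"}}},"required":["twist","dp","jaw"]}

```bash
ls; mkdir -p pics
python3 - <<'E'
from plant import arm
import cv2,numpy as np
for n in("scene","top"):
    p,d=arm.grab_frame(n); cv2.imwrite(f"pics/{n}0.png",p[:,:,::-1]); np.savez(f"{n}0.npz",p=p,d=d)
    c=arm.calibration(n); print(n,c)
print(arm.get_obs(),arm.hold_point_z)
E
```

```text
pics
scene {'fx': 595.6160732804133, 'fy': 595.6160732804133, 'cx': 314.6917913208779, 'cy': 247.89891006843845, 'R': array([[-0.5023815 , -0.86452575,  0.01442429],
       [-0.6041085 ,  0.33901852, -0.72119301],
       [ 0.61859983, -0.37102786, -0.69258399]]), 't': array([0.35533205, 0.34264258, 0.88699058])}
top {'fx': 554.3716051429996, 'fy': 554.3716051429996, 'cx': 318.4603867490651, 'cy': 236.87303179933082, 'R': array([[ 0.00655823, -0.99953259, -0.02985942],
       [-0.99330257, -0.00306693, -0.11550154],
       [ 0.11535598,  0.03041693, -0.9928584 ]]), 't': array([0.13505525, 0.53363954, 1.13085352])}
{'clock': 0.1, 'joint_pos': array([-1.28361286e+00,  3.51165669e-01,  1.65236642e+00, -2.41273331e-05,
        1.13909666e+00, -8.45925671e-02]), 'dq': array([-1.78830888e-03,  6.94798413e-05, -1.91600978e-03, -1.07373160e-03,
        8.28979410e-04,  4.61708051e-04]), 'effort': array([ 1.33811387e-03, -5.06832254e+01, -2.91875589e+01, -4.57830834e-05,
        2.63783688e-03,  2.17304284e-05]), 'ee_pos': array([ 0.19973569, -0.51212816,  0.23081899]), 'tcp_rot': array([-3.08645713e+00, -5.80452534e-01,  1.98747489e-04]), 'wrist_force': array([ 0.23285897, -0.46850922,  0.9480358 ]), 'ft_torque': array([ 0.02614831, -0.02679786,  0.03514802]), 'grasp_force': 0.0, 'opening': 0.08537064583040666} 0.0187
```

View pics/scene0.png

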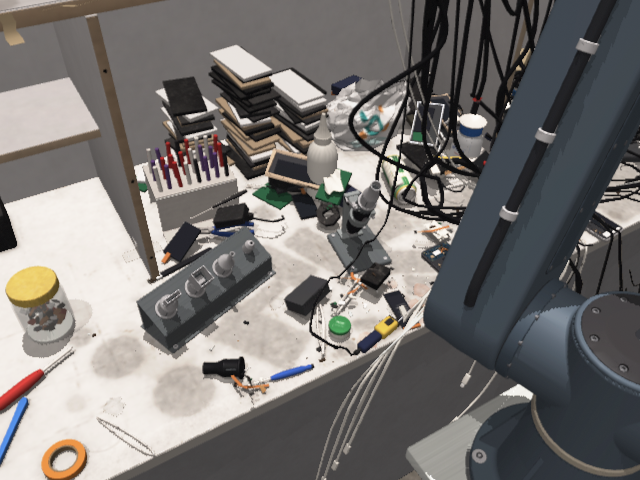

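View pics/top0.png

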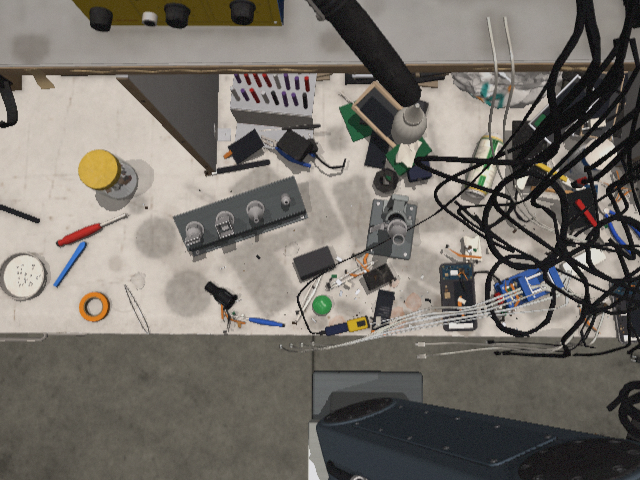

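The scene view shows the rack at about (205,285) with four positions, and the handpiece with its nozzle at (365,210). In the top view the rack spots are at (194,233), (224,222), (255,210) and (286,200), and the handpiece is at (397,230).

Candidates for the round nozzle:
- The grey nozzle on the handpiece, scene (372,190), is the one I want.
- The black look-alike lying at scene (222,367).
- The black ring at scene (328,212).

Candidates for the square nozzle are the rack spots at scene (168,303), (198,285), (225,264) and (250,247). I'll check both choices in one close crop.

Run:
```python
import cv2,numpy as np
s=cv2.imread("pics/scene0.png");t=cv2.imread("pics/top0.png")
r=lambda im,x,y,w,h,k:cv2.resize(im[y:y+h,x:x+w],None,fx=k,fy=k,interpolation=cv2.INTER_CUBIC)
a=np.hstack([r(s,135,230,140,100,2.857)[:285,:400],r(s,320,170,140,100,2.857)[:285,:400]])
b=np.hstack([r(t,170,165,140,100,2.857)[:285,:400],r(t,345,180,140,100,2.857)[:285,:400]])
cv2.imwrite("pics/crop0.png",np.vstack([a,b]))
```

```text
(no output)
```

View pics/crop0.png

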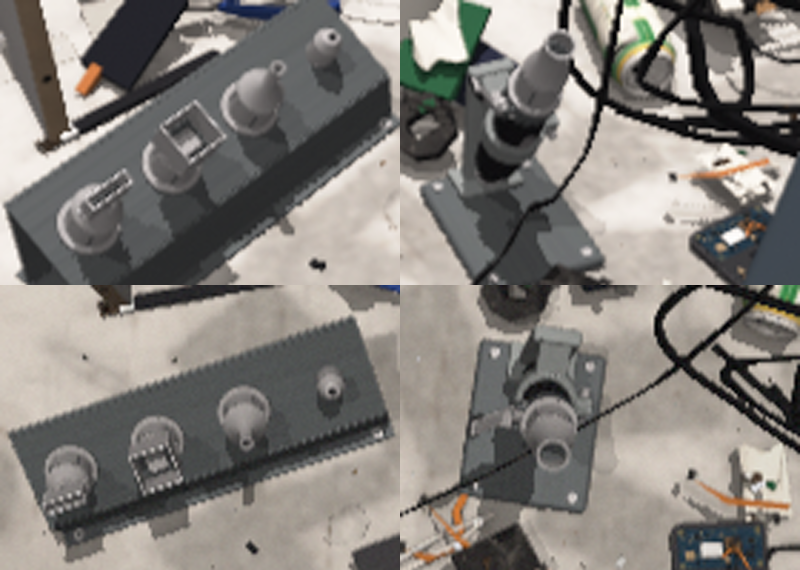

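The crop confirms the choices:
- **Rack in scene:** slit at peg3 (168,303), square at peg2 (202,277), slim at peg1 (225,265), and the free bare peg0 at (250,247).
- **Round nozzle:** it sits on the handpiece with its mouth at scene (376,186), top (397,239).

Now I'll measure poses.

```bash
cat > h.py <<'E'
import numpy as np,cv2
from plant import arm
C={n:arm.calibration(n) for n in("scene","top")}
def ray(n,u,v):
    c=C[n];d=c["R"].T@np.array([(u-c["cx"])/c["fx"],(v-c["cy"])/c["fy"],1]);return -c["R"].T@c["t"],d
def onz(n,u,v,z):
    o,d=ray(n,u,v);return o+d*(z-o[2])/d[2]
def tri(a,b):
    (o1,d1),(o2,d2)=ray("scene",*a),ray("top",*b)
    s=np.linalg.lstsq(np.c_[d1,-d2],o2-o1,rcond=None)[0];p,q=o1+d1*s[0],o2+d2*s[1];return (p+q)/2,np.linalg.norm(p-q)
def proj(n,X):
    c=C[n];q=c["R"]@X+c["t"];return np.array([c["fx"]*q[0]/q[2]+c["cx"],c["fy"]*q[1]/q[2]+c["cy"]])
def cloud(n,d):
    c=C[n];v,u=np.mgrid[:480,:640];P=np.stack([(u-c["cx"])/c["fx"]*d,(v-c["cy"])/c["fy"]*d,d],-1)
    return (P-c["t"])@c["R"]
E
python3 - <<'E'
from h import *
np.set_printoptions(precision=4,suppress=True)
for n,box in(("top",(165,170,315,260)),("scene",(130,230,280,345))):
    f=np.load(f"{n}0.npz");W=cloud(n,f["d"]);x0,y0,x1,y1=box
    w=W[y0:y1,x0:x1].reshape(-1,3);ok=f["d"][y0:y1,x0:x1].ravel()>0
    print(n,"depth ok",ok.mean());w=w[ok];w=w[(w[:,2]>.03)&(w[:,2]<.09)]
    c=np.median(w,0);  # robust plane
    for i in range(15):
        _,_,V=np.linalg.svd(w-c,full_matrices=False) if i==0 else np.linalg.svd(g-c,full_matrices=False)
        nn=V[2]*np.sign(V[2][2]);e=(w-c)@nn;g=w[abs(e)<(.012 if i<5 else .004)];c=g.mean(0)
    print("normal",nn,"tilt",np.degrees(np.arccos(nn[2])),"yaw",np.degrees(np.arctan2(nn[1],nn[0]))-180)
    ya=np.cross(nn,[0,0,1]);ya=ya/np.linalg.norm(ya);ya*=np.sign(ya[1]);xa=np.cross(ya,nn)
    q=np.c_[(g-c)@xa,(g-c)@ya]*1000
    r=cv2.minAreaRect(q.astype(np.float32));print("rect",r, "pct",np.percentile(q,[1,99],axis=0))
    m=c+(xa*r[0][0]+ya*r[0][1])/1000;print("mid",m)
    for k in range(4):print("peg",k,m+ya*(-.099+.066*k), "px",proj("top",m+ya*(-.099+.066*k)),proj("scene",m+ya*(-.099+.066*k)))
# stand base and mouth
f=np.load("top0.npz");W=cloud("top",f["d"]);w=W[190:270,360:430];z=w[...,2]
print("zhist",np.histogram(z,np.arange(-.01,.05,.004)))
print("mouth",tri((376.2,186.3),(397.9,239)),onz("top",397.9,239,.2018),onz("scene",376.2,186.3,.2018))
for u,v in((480,340),(605,357),(590,510),(462,495)):print(onz("top",345+u/2.857,180+(v-285)/2.857,.008))
E
```

```text
top depth ok 0.9957777777777778
normal [-0.4781 -0.1659  0.8625] tilt 30.403938068015872 yaw -340.86060265071234
rect ((-3.929840087890625, 7.86871337890625), (82.92761993408203, 261.7168273925781), 0.054576992988586426) pct [[ -43.8546 -120.8752]
 [  36.4     136.4262]]
mid [0.5791 0.3    0.0596]
peg 0 [0.6116 0.2065 0.0596] px [285.0928 197.6014] [247.4229 248.0083]
peg 1 [0.5899 0.2689 0.0596] px [254.9087 207.869 ] [222.1386 266.3544]
peg 2 [0.5683 0.3312 0.0596] px [224.6931 218.1473] [195.1354 285.9477]
peg 3 [0.5467 0.3936 0.0596] px [194.4459 228.4364] [166.2318 306.92  ]
scene depth ok 0.996
normal [-0.4768 -0.1672  0.863 ] tilt 30.34689513881971 yaw -340.67245958065587
rect ((0.9255714416503906, -7.9027099609375), (263.8695068359375, 84.26790618896484), 89.96446228027344) pct [[ -39.0561 -135.9149]
 [  41.9987  121.7516]]
mid [0.5772 0.3022 0.0585]
peg 0 [0.61   0.2088 0.0585] px [284.0495 198.4645] [246.7622 249.3337]
peg 1 [0.5881 0.271  0.0585] px [253.9238 208.821 ] [221.5123 267.7958]
peg 2 [0.5663 0.3333 0.0585] px [223.7653 219.1889] [194.5392 287.5178]
peg 3 [0.5444 0.3956 0.0585] px [193.5739 229.568 ] [165.6601 308.6335]
zhist (array([   4,  359, 1619,  767,  614,  788,  160,   54,   43,   25,   13,
         22,   57,   14]), array([-0.01 , -0.006, -0.002,  0.002,  0.006,  0.01 ,  0.014,  0.018,
        0.022,  0.026,  0.03 ,  0.034,  0.038,  0.042,  0.046]))
mouth (array([ 0.5105, -0.0101,  0.1963]), np.float64(0.0002866799127222637)) [ 0.51   -0.0094  0.2018] [ 0.5048 -0.0058  0.2018]
[ 0.6182 -0.2774  0.008 ]
[ 0.6054 -0.3693  0.008 ]
[ 0.491  -0.3535  0.008 ]
[ 0.5017 -0.2603  0.008 ]
```

Run:
```python
import cv2,numpy as np
s=cv2.imread("pics/scene0.png");t=cv2.imread("pics/top0.png")
r=lambda im,x,y,w,h,k:cv2.resize(im[y:y+h,x:x+w],None,fx=k,fy=k,interpolation=cv2.INTER_CUBIC)
cv2.imwrite("pics/crop1.png",np.hstack([r(s,330,172,65,95,6),r(t,360,185,65,95,6)]))
```

```text
(no output)
```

View pics/crop1.png

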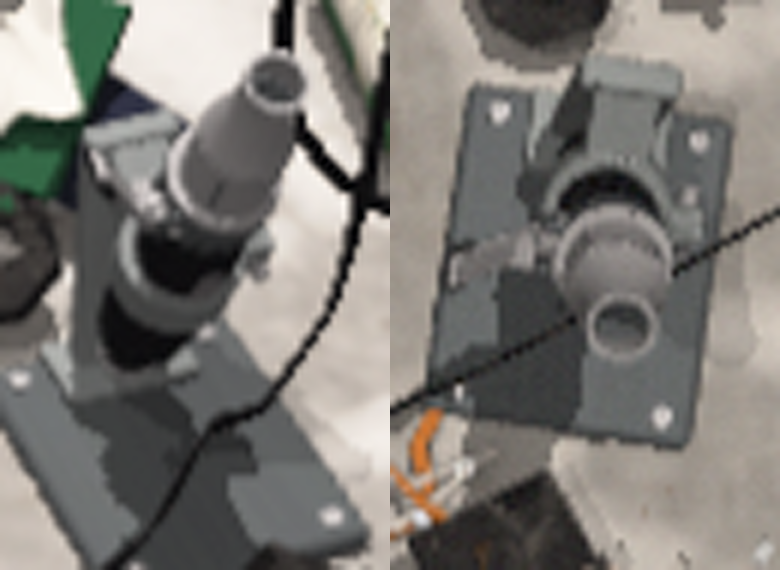

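The zoomed crop (each half 6x) shows the round nozzle's mouth at scene (375.8,185.2), top (398.2,238.7). Its flange sits on the shoulder, and the stand plate is fully visible in the top view. Next I'll compute the handpiece yaw, the latch projection and the cable height.

Run:
```python
from h import *
np.set_printoptions(precision=4,suppress=True)
f=np.load("top0.npz");W=cloud("top",f["d"])
cs=[onz("top",360+(u-390)/6-.42,185+v/6-.42,.008)[:2] for u,v in((478,88),(733,125),(690,445),(430,400))]
cs=np.array(cs);print(cs, "mid",cs.mean(0))
for a,b in((0,1),(3,2),(3,0),(2,1)):
    d=cs[b]-cs[a];print("edge",np.degrees(np.arctan2(d[1],d[0])),np.linalg.norm(d))
m,e=tri((375.8,185.2),(398.2,238.7));print("mouth",m,e,onz("top",398.2,238.7,.2018),onz("scene",375.8,185.2,.2018))
g=f["p"].astype(int).max(-1)
for u,v in((380,246),(372,250),(415,229),(425,224),(440,215),(350,258)):
    k=g[v-3:v+4,u-3:u+4];i=np.unravel_index(k.argmin(),k.shape);print("cable",u,v,k.min(),W[v-3+i[0],u-3+i[1]])
M=(onz("top",398.2,238.7,.2018)*.5+onz("scene",375.8,185.2,.2018)*.5)
for yaw in(-12,-8,-4,0):
    t=np.radians(yaw);c,s=np.cos(t),np.sin(t)
    z=np.array([-c*np.sin(.4363),-s*np.sin(.4363),np.cos(.4363)]);y=np.array([-s,c,0]);x=np.cross(y,z)
    o=m*[1,1,0]+[0,0,.2018]-.066*z;out=[yaw,o]
    for q in(.42,.57):
        P=np.array([0,10.5,48]);P=np.array([0,17.5+10.5*np.cos(q)+48*np.sin(q),-9-10.5*np.sin(q)+48*np.cos(q)])/1000
        X=o+P[1]*y+P[2]*z;out+=[proj("top",X),proj("scene",X)]
    out+=[proj("top",o+.002*z),proj("scene",o+.002*z)]
    print(*out)
```

```text
[[ 0.6179  0.0186]
 [ 0.6045 -0.0723]
 [ 0.4897 -0.0556]
 [ 0.5053  0.0362]] mid [ 0.5544 -0.0183]
edge -98.34635714998308 0.0919342344652142
edge -99.66616219759868 0.09312898442700084
edge -8.879651877714972 0.11391820006638524
edge -8.292182168052497 0.1160583485698873
mouth [ 0.5111 -0.01    0.1983] 0.0006862661245072173 [ 0.5105 -0.0099  0.2018] [ 0.5078 -0.0069  0.2018]
cable 380 246 18 [0.5188 0.0107 0.0288]
cable 372 250 26 [0.5111 0.0269 0.0209]
cable 415 229 32 [ 0.5586 -0.0645  0.0175]
cable 425 224 48 [ 0.5699 -0.0821  0.014 ]
cable 440 215 26 [ 0.5864 -0.1108  0.0321]
cable 350 258 22 [0.4912 0.0693 0.0292]
-12 [ 0.5384 -0.0158  0.142 ] [373.0807 227.1678] [347.8791 197.464 ] [370.1947 225.794 ] [344.5124 199.2142] [397.6413 227.9493] [368.0541 199.6903]
-8 [ 0.5387 -0.0139  0.142 ] [372.2234 228.7881] [348.0315 198.6485] [369.2296 227.5976] [344.6658 200.5433] [396.6539 227.7751] [367.1393 199.8982]
-4 [ 0.5389 -0.012   0.142 ] [371.4825 230.4654] [348.3151 199.8335] [368.3939 229.4656] [344.9659 201.8741] [395.6577 227.6693] [366.254  200.1477]
0 [ 0.539 -0.01   0.142] [370.8615 232.1917] [348.7291 201.0132] [367.6918 231.3888] [345.4123 203.2   ] [394.6574 227.6322] [365.4024 200.4375]
```

```bash
cat >> h.py <<'E'
from scipy.spatial.transform import Rotation as Ro
np.set_printoptions(precision=4,suppress=True)
def frame(yaw,tilt):  # z leans to -x local
    t=np.radians(yaw);a=np.radians(tilt);c,s=np.cos(t),np.sin(t)
    z=np.array([-c*np.sin(a),-s*np.sin(a),np.cos(a)]);y=np.array([-s,c,0.]);return np.c_[np.cross(y,z),y,z]
HP=frame(-8.8,25);HO=np.array([.5376,-.0133,.142])
PP=frame(19.2,30);PM=np.array([.5785,.3010,.060])
def peg(k):return PM+PP[:,1]*(-.099+.066*k)
def toolR(F):return np.c_[F[:,1],F[:,0],-F[:,2]]  # tool y = +x, z = -z
def go(P,R=None,p0=None,R0=None):
    s=arm.get_obs();p0=s["ee_pos"] if p0 is None else p0;R0=Ro.from_rotvec(s["tcp_rot"]).as_matrix() if R0 is None else R0
    print("dp cm",R0.T@(P-p0)*100)
    if R is not None:print("twist deg",np.degrees(Ro.from_matrix(R0.T@R).as_rotvec()))
    return P,(R0 if R is None else R)
E
python3 - <<'E'
from h import *
for n in("top","scene"):
    f=np.load(n+"0.npz");W=cloud(n,f["d"]).reshape(-1,3)
    W=W[(f["d"].ravel()>0)]
    a=np.array([.2,-.512]);b=np.array([.496,-.007]);t=np.clip(((W[:,:2]-a)@(b-a))/((b-a)@(b-a)),0,1)
    dd=np.linalg.norm(W[:,:2]-a-t[:,None]*(b-a),axis=1)
    k=(dd<.12)&(W[:,2]>.12)&(W[:,2]<.5);print(n,k.sum());h,_=np.histogramdd(W[k],bins=[np.arange(.1,.7,.1),np.arange(-.6,.2,.1),[.12,.25,.5]])
    for i in np.argwhere(h>5):print(i[0]*.1+.1,i[1]*.1-.6,i[2],h[tuple(i)])
    L=(W-HO)@HP; k=(abs(L)<[.09,.07,.2]).all(1)&(L[:,2]>-.03)
    h,_=np.histogramdd(L[k],bins=[np.arange(-.09,.1,.03),np.arange(-.075,.08,.03),[-.03,-.01,.01,.03,.07]])
    for i in np.argwhere(h>3):print("hp x%.0f y%.0f zbin%d n%d"%(i[0]*30-90,i[1]*30-75,i[2],h[tuple(i)]))
for nm,k in(("peg0 tip",0),):
    X=peg(0)+.0295*PP[:,2];print(nm,proj("top",X),proj("scene",X), peg(0),peg(2))
X=peg(2)+.06*PP[:,2];print("sq mouth",proj("top",X),proj("scene",X))
X=HO+.066*HP[:,2];print("mouth",proj("top",X),proj("scene",X))
p,R=go(np.array([.44,.0,.32]));p,R=go(HO+.10*HP[:,2],toolR(HP),p,R)
E
```

```text
top 742
0.4 -0.39999999999999997 0 82.0
0.4 -0.29999999999999993 0 84.0
0.5 -0.09999999999999998 0 394.0
0.5 1.1102230246251565e-16 0 179.0
hp x-30 y-15 zbin2 n4
hp x-30 y-15 zbin3 n81
hp x-30 y15 zbin1 n26
hp x-30 y15 zbin2 n14
hp x-30 y45 zbin3 n8
hp x0 y-45 zbin1 n8
hp x0 y-15 zbin0 n32
hp x0 y-15 zbin1 n76
hp x0 y-15 zbin2 n49
hp x0 y-15 zbin3 n163
hp x0 y15 zbin1 n53
hp x0 y15 zbin2 n20
hp x0 y45 zbin3 n18
scene 622
0.5 -0.09999999999999998 0 308.0
0.5 1.1102230246251565e-16 0 313.0
hp x-30 y-15 zbin0 n46
hp x-30 y-15 zbin1 n76
hp x-30 y-15 zbin2 n60
hp x-30 y-15 zbin3 n178
hp x-30 y15 zbin0 n12
hp x-30 y15 zbin1 n80
hp x-30 y15 zbin2 n23
hp x-30 y15 zbin3 n5
hp x-30 y45 zbin2 n7
hp x-30 y45 zbin3 n16
hp x0 y-15 zbin1 n9
hp x0 y-15 zbin2 n4
hp x0 y-15 zbin3 n94
hp x0 y15 zbin1 n29
hp x0 y15 zbin2 n12
hp x0 y45 zbin3 n6
peg0 tip [285.7488 202.2586] [251.7176 242.0167] [0.6111 0.2075 0.06  ] [0.5676 0.3322 0.06  ]
sq mouth [223.5529 228.756 ] [202.5908 274.294 ]
mouth [397.7187 238.968 ] [376.0481 184.1596]
dp cm [ 40.9901 -38.9948  -8.8751]
dp cm [4.9532 2.6742 8.7345]
twist deg [-22.7185  13.0265 -58.9187]
```

Call:
arm_command:
  twist:
    - [0,0,0]
    - [0,0,0]
    - [0,0,0]
    - [0,0,0]
    - [0,0,0]
    - [0,0,0]
    - [0,0,0]
    - [0,0,0]
    - [0,0,0]
    - [0,0,0]
    - [0,0,0]
    - [0,0,0]
    - [0,0,0]
    - [0,0,0]
    - [0,0,0]
    - [0,0,0]
    - [0,0,0]
    - [0,0,0]
    - [0,0,0]
  dp:
    - [0,0,-3]
    - [0,0,-3]
    - [0,0,-3]
    - [2.5,-2.4,0]
    - [2.5,-2.4,0]
    - [2.5,-2.4,0]
    - [2.5,-2.4,0]
    - [2.5,-2.4,0]
    - [2.5,-2.4,0]
    - [2.5,-2.4,0]
    - [2.5,-2.4,0]
    - [2.5,-2.4,0]
    - [2.5,-2.4,0]
    - [2.5,-2.4,0]
    - [2.5,-2.4,0]
    - [2.5,-2.4,0]
    - [2.5,-2.4,0]
    - [2.5,-2.4,0]
    - [2.5,-2.4,0]
  jaw: [0.55,0.55,0.55,0.55,0.55,0.55,0.55,0.55,0.55,0.55,0.55,0.55,0.55,0.55,0.55,0.55,0.55,0.55,0.55]

```text
clock: 2.0
ee_pos: [0.4332, -0.0078, 0.3211]
tcp_rot: [-3.087, -0.581, 0.0]
wrist_force: [0.7, 0.0, 0.0]
opening: 0.0466
grasp_force: 0.0
```

Call:
arm_command:
  twist:
    - [-2.84,1.63,-7.37]
    - [-2.84,1.63,-7.37]
    - [-2.84,1.63,-7.37]
    - [-2.84,1.63,-7.37]
    - [-2.84,1.63,-7.37]
    - [-2.84,1.63,-7.37]
    - [-2.84,1.63,-7.37]
    - [-2.84,1.63,-7.37]
    - [0,0,0]
  dp:
    - [0,0,0]
    - [0,0,0]
    - [0,0,0]
    - [0,0,0]
    - [0,0,0]
    - [0,0,0]
    - [0,0,0]
    - [0,0,0]
    - [0,0,0]
  jaw: [0.55,0.55,0.55,0.55,0.55,0.55,0.55,0.55,0.55]

```text
clock: 2.9
ee_pos: [0.4321, -0.0094, 0.3208]
tcp_rot: [2.11, 1.813, 0.401]
wrist_force: [0.3, -0.1, -0.1]
opening: 0.0471
grasp_force: 0.0
```

Run:
```python
from h import *
s=arm.get_obs();print(s["clock"],s["ee_pos"],s["opening"],s["joint_pos"])
go(HO+.10*HP[:,2],toolR(HP));go(HO+.003*HP[:,2])
```

```text
2.9 [ 0.4321 -0.0094  0.3208] 0.04711364965603819 [-0.1208 -0.1734  2.0679 -0.0196  0.8106  0.0404]
dp cm [ 1.2297  1.9464 10.6395]
twist deg [0.0261 0.0219 0.1635]
dp cm [ 1.2334  1.942  20.3395]
```

Call:
arm_command:
  twist:
    - [0,0,0]
    - [0,0,0]
    - [0,0,0]
    - [0,0,0]
    - [0,0,0]
    - [0,0,0]
    - [0,0,0]
    - [0,0,0]
    - [0,0,0]
    - [0,0,0]
    - [0,0,0]
    - [0,0,0]
    - [0,0,0]
  dp:
    - [0.41,0.65,3.5]
    - [0.41,0.65,3.5]
    - [0.41,0.64,3.5]
    - [0,0,1.2]
    - [0,0,1.2]
    - [0,0,1.2]
    - [0,0,1.2]
    - [0,0,1.2]
    - [0,0,1.2]
    - [0,0,1.2]
    - [0,0,1.0]
    - [0,0,0.4]
    - [0,0,0]
  jaw: [0.55,0.55,0.55,0.55,0.55,0.55,0.55,0.55,0.55,0.55,0.55,0.55,0.55]

```text
clock: 4.2
ee_pos: [0.5371, -0.0131, 0.145]
tcp_rot: [2.112, 1.812, 0.4]
wrist_force: [-0.0, -0.1, -0.1]
opening: 0.0465
grasp_force: 0.0
```

Run:
```python
from h import *
s=arm.get_obs();print(s["clock"],s["wrist_force"]);print("TCP in hp mm",(s["ee_pos"]-HO)@HP*1000)
ims=[]
for n in("scene","top"):
    p,d=arm.grab_frame(n);q=proj(n,s["ee_pos"]).astype(int);print(n,q)
    ims.append(cv2.resize(p[q[1]-60:q[1]+40,q[0]-50:q[0]+50,::-1],None,fx=4,fy=4,interpolation=cv2.INTER_CUBIC))
cv2.imwrite("pics/g1.png",np.hstack(ims))
```

```text
4.2 [-0.0014 -0.1128 -0.1281]
TCP in hp mm [0.7551 0.1128 2.9132]
scene [367 199]
top [396 228]
```

View pics/g1.png

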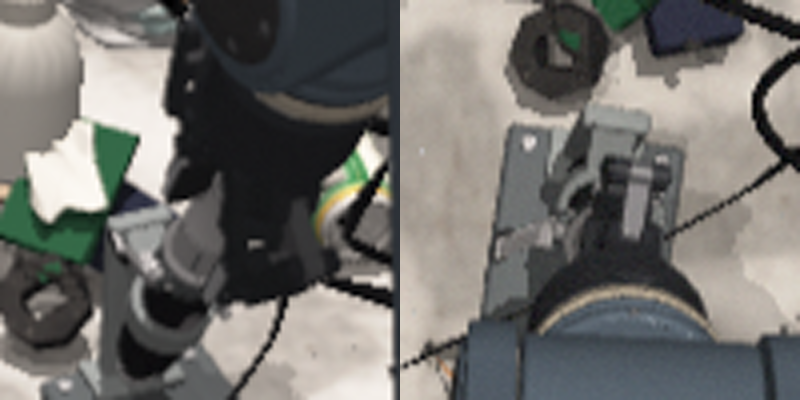

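The crop shows the gripper straddling the round nozzle on the handpiece. The far finger is at top crop (635,190), and the collar is visible left of the near finger at scene crop (190,245). I'll check the finger's lateral alignment by projection before closing.

Run:
```python
from h import *
for P in((30,0,10),(30,0,40),(38,-11,20),(38,11,20),(0,0,2),(0,19,2)):
    X=HO+HP@(np.array(P)/1000);a=proj("top",X);b=proj("scene",X);print(P,(a-[346,168])*4+[400,0],(b-[317,139])*4)
```

```text
(30, 0, 10) [613.4117 185.7931] [182.707  182.5814]
(30, 0, 40) [616.3019 203.7954] [198.3339 151.6249]
(38, -11, 20) [641.2344 178.8194] [203.102  152.8996]
(38, 11, 20) [593.7198 171.5124] [160.5371 162.7707]
(0, 0, 2) [601.354  241.4764] [200.8314 245.2996]
(0, 19, 2) [561.5089 235.2895] [164.1365 254.2337]
```

Run:
```python
from h import *
p,d=arm.grab_frame("top");W=cloud("top",d);np.savez("t1.npz",p=p,d=d)
for v in(155,165,172,180,190,205,220,235):
    print(v,[(u,*((W[168+v//4,346+(u-400)//4]-HO)@HP*1000).round().astype(int),p[168+v//4,346+(u-400)//4].max()) for u in(590,604,612,624,636,648,660,668)])
```

```text
155 [(590, np.int64(28), np.int64(10), np.int64(-53), np.uint8(117)), (604, np.int64(58), np.int64(11), np.int64(60), np.uint8(104)), (612, np.int64(30), np.int64(-2), np.int64(-52), np.uint8(104)), (624, np.int64(31), np.int64(-8), np.int64(-53), np.uint8(129)), (636, np.int64(9), np.int64(-23), np.int64(-143), np.uint8(143)), (648, np.int64(8), np.int64(-30), np.int64(-152), np.uint8(101)), (660, np.int64(11), np.int64(-35), np.int64(-144), np.uint8(108)), (668, np.int64(11), np.int64(-40), np.int64(-147), np.uint8(99))]
165 [(590, np.int64(22), np.int64(9), np.int64(-51), np.uint8(130)), (604, np.int64(56), np.int64(12), np.int64(73), np.uint8(27)), (612, np.int64(66), np.int64(11), np.int64(110), np.uint8(65)), (624, np.int64(67), np.int64(7), np.int64(110), np.uint8(69)), (636, np.int64(68), np.int64(2), np.int64(110), np.uint8(110)), (648, np.int64(67), np.int64(-4), np.int64(104), np.uint8(94)), (660, np.int64(69), np.int64(-8), np.int64(109), np.uint8(69)), (668, np.int64(69), np.int64(-12), np.int64(106), np.uint8(89))]
172 [(590, np.int64(18), np.int64(8), np.int64(-54), np
[... 2340 characters left out ...]
(33), np.int64(-12), np.int64(70), np.uint8(52)), (660, np.int64(1), np.int64(-31), np.int64(-48), np.uint8(131)), (668, np.int64(-23), np.int64(-45), np.int64(-132), np.uint8(93))]
235 [(590, np.int64(28), np.int64(14), np.int64(86), np.uint8(49)), (604, np.int64(38), np.int64(10), np.int64(114), np.uint8(28)), (612, np.int64(40), np.int64(7), np.int64(119), np.uint8(45)), (624, np.int64(39), np.int64(2), np.int64(113), np.uint8(127)), (636, np.int64(40), np.int64(-3), np.int64(114), np.uint8(132)), (648, np.int64(41), np.int64(-8), np.int64(116), np.uint8(48)), (660, np.int64(30), np.int64(-18), np.int64(75), np.uint8(65)), (668, np.int64(-27), np.int64(-45), np.int64(-125), np.uint8(47))]
```

The finger is centred on the handpiece axis, within ±12 mm in y. Closing now.

Call:
arm_command:
  twist:
    - [0,0,0]
    - [0,0,0]
    - [0,0,0]
    - [0,0,0]
    - [0,0,0]
  dp:
    - [0,0,0]
    - [0,0,0]
    - [0,0,0]
    - [0,0,0]
    - [0,0,0]
  jaw: [0,0,0,0,0]

```text
clock: 4.85
ee_pos: [0.5369, -0.013, 0.1461]
tcp_rot: [2.111, 1.811, 0.401]
wrist_force: [-6.0, 1.1, 6.8]
opening: 0.0288
grasp_force: 60.7
```

Call:
arm_command:
  twist:
    - [0,0,0]
    - [0,0,0]
    - [0,0,0]
    - [0,0,0]
    - [0,0,0]
    - [0,0,0]
    - [0,0,0]
    - [0,0,0]
  dp:
    - [0,0,-0.4]
    - [0,0,-0.6]
    - [0,0,-0.8]
    - [0,0,-0.8]
    - [0,0,-1]
    - [0,0,-1.5]
    - [0,0,-1.5]
    - [0,0,0]
  jaw: [0,0,0,0,0,0,0,0]

```text
clock: 5.65
ee_pos: [0.5097, -0.0087, 0.2075]
tcp_rot: [2.109, 1.81, 0.404]
wrist_force: [0.8, -0.7, -0.7]
opening: 0.0292
grasp_force: 59.9
```

Run:
```python
from h import *
s=arm.get_obs();print(s["clock"],s["wrist_force"],s["opening"],s["grasp_force"]);print("TCP in hp mm",(s["ee_pos"]-HO)@HP*1000)
f=[arm.grab_frame(n) for n in("scene","top")]
ims=[]
for n,(p,d) in zip(("scene","top"),f):
    q=proj(n,HO+.03*HP[:,2]).astype(int);ims.append(cv2.resize(p[q[1]-50:q[1]+50,q[0]-50:q[0]+50,::-1],None,fx=4,fy=4,interpolation=cv2.INTER_CUBIC))
# peg0 close-ups from first frames
for n in("scene","top"):
    p=np.load(n+"0.npz")["p"];q=proj(n,peg(0)).astype(int);print(n,"origin",q-[25,25]);ims.append(cv2.resize(p[q[1]-25:q[1]+25,q[0]-25:q[0]+25,::-1],None,fx=4,fy=4,interpolation=cv2.INTER_CUBIC))
cv2.imwrite("pics/g2.png",np.vstack([np.hstack(ims[:2]),np.hstack([ims[2],ims[3],np.zeros((200,400,3),np.uint8)])]))
a,R=go(np.array([.46,.05,.36]));a,R=go(peg(0)+.075*PP[:,2],toolR(PP),a,R)
```

```text
5.65 [ 0.7722 -0.6525 -0.6876] 0.029198287001884992 59.910130706188056
TCP in hp mm [ 2.0551  0.2819 71.2762]
scene origin [222 223]
top origin [259 172]
dp cm [  5.0404   1.2977 -16.4384]
dp cm [16.1285 -1.6084 25.1843]
twist deg [ -4.83    12.9727 -24.7713]
```

View pics/g2.png

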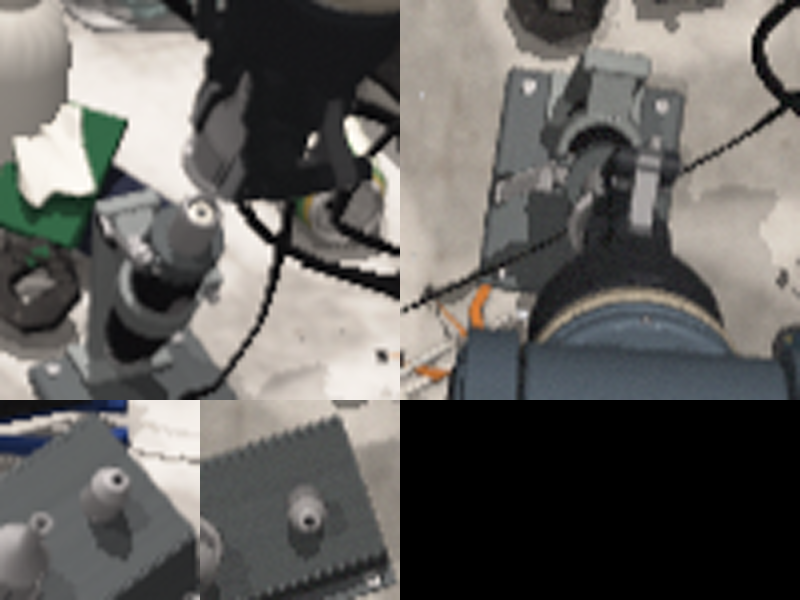

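The crop shows the nozzle in the gripper and the bare barrel tip at scene crop (200,211). Peg0's tip is at scene (250.8,242.6), top (285.6,201.6), within about 1 mm of the prediction. Next I move to the clear point and turn.

Call:
arm_command:
  twist:
    - [0,0,0]
    - [0,0,0]
    - [0,0,0]
    - [0,0,0]
    - [-1.21,3.24,-6.19]
    - [-1.21,3.24,-6.19]
    - [-1.21,3.24,-6.19]
    - [-1.21,3.24,-6.19]
    - [0,0,0]
  dp:
    - [0.6,0.2,-4.1]
    - [1.2,0.3,-4.1]
    - [1.6,0.4,-4.1]
    - [1.6,0.4,-4.1]
    - [0,0,0]
    - [0,0,0]
    - [0,0,0]
    - [0,0,0]
    - [0,0,0]
  jaw: [0,0,0,0,0,0,0,0,0]

```text
clock: 6.65
ee_pos: [0.4602, 0.0487, 0.3586]
tcp_rot: [1.61, 2.262, 0.604]
wrist_force: [0.0, -0.3, -0.3]
opening: 0.029
grasp_force: 60.2
```

Run:
```python
from h import *
X=HO+.028*HP[:,2]
q=proj("scene",HO+.03*HP[:,2]).astype(int);print("barrel tip pred",proj("scene",X),"obs",q-50+np.array([200,211])/4-.4)
s=arm.get_obs();print(s["clock"],s["ee_pos"],s["wrist_force"],s["opening"])
a,R=go(peg(0)+.075*PP[:,2],toolR(PP));go(peg(0)+.004*PP[:,2])
```

```text
barrel tip pred [370.6864 193.9641] obs [369.6  195.35]
6.65 [0.4602 0.0487 0.3586] [ 0.0252 -0.2626 -0.3153] 0.029014307295121906
dp cm [10.0505  1.9785 28.0813]
twist deg [-0.1143  0.0245 -0.0543]
dp cm [10.0535  1.9927 35.1813]
```

Call:
arm_command:
  twist:
    - [0,0,0]
    - [0,0,0]
    - [0,0,0]
    - [0,0,0]
    - [0,0,0]
    - [0,0,0]
    - [0,0,0]
    - [0,0,0]
    - [0,0,0]
    - [0,0,0]
    - [0,0,0]
  dp:
    - [1.68,0.33,2]
    - [1.68,0.33,3.5]
    - [1.68,0.33,3.5]
    - [1.67,0.33,4]
    - [1.67,0.33,4]
    - [1.67,0.33,4]
    - [0,0,3.5]
    - [0,0,3.5]
    - [0,0,2.0]
    - [0,0,1.0]
    - [0,0,0]
  jaw: [0,0,0,0,0,0,0,0,0,0,0]

```text
clock: 7.75
ee_pos: [0.5894, 0.2012, 0.0994]
tcp_rot: [1.614, 2.261, 0.604]
wrist_force: [-0.6, -1.1, -0.3]
opening: 0.029
grasp_force: 60.2
```

Run:
```python
from h import *
s=arm.get_obs();print(s["clock"],s["wrist_force"]);print("TCP in peg0 mm",(s["ee_pos"]-peg(0))@PP*1000)
f=[arm.grab_frame(n) for n in("scene","top")]
ims=[]
for n,(p,d) in zip(("scene","top"),f):
    q=proj(n,peg(0)+.03*PP[:,2]).astype(int);print(q-33);ims.append(cv2.resize(p[q[1]-33:q[1]+33,q[0]-33:q[0]+33,::-1],None,fx=6,fy=6,interpolation=cv2.INTER_CUBIC))
    np.savez(n+"2.npz",p=p,d=d)
cv2.imwrite("pics/g3.png",np.hstack(ims))
ims=[]
for n,(p,d) in zip(("scene","top"),f):
    q=proj(n,HO+.02*HP[:,2]).astype(int);print("hp",q-33);ims.append(cv2.resize(p[q[1]-33:q[1]+33,q[0]-33:q[0]+33,::-1],None,fx=6,fy=6,interpolation=cv2.INTER_CUBIC))
cv2.imwrite("pics/g3b.png",np.hstack(ims))
import cv2
cv2.imwrite("pics/g3.png",cv2.resize(np.vstack([cv2.imread("pics/g3.png"),np.hstack(ims)]),None,fx=.75,fy=.75))
```

```text
7.75 [-0.6492 -1.1465 -0.3206]
TCP in peg0 mm [ 0.2221  1.1761 45.3427]
[218 208]
[252 169]
hp [336 162]
hp [363 198]
```

View pics/g3.png

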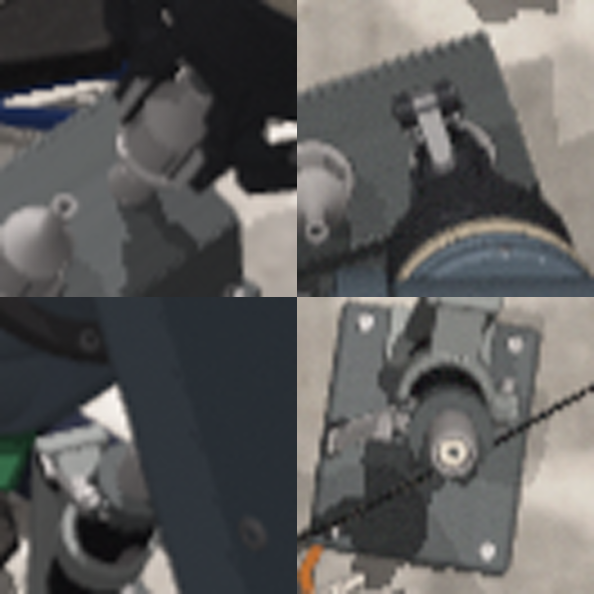

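The crop shows the round nozzle just above peg0 and coaxial with it, flange centre about scene crop (160,148) against (159,142) expected. The barrel tip is seen at top pixel (397.3,232). Inserting now.

Call:
arm_command:
  twist:
    - [0,0,0]
    - [0,0,0]
    - [0,0,0]
    - [0,0,0]
    - [0,0,0]
    - [0,0,0]
    - [0,0,0]
    - [0,0,0]
  dp:
    - [-0.07,0,0.7]
    - [0,0,0.6]
    - [0,0,0.6]
    - [0,0,0.6]
    - [0,0,0.6]
    - [0,0,0.5]
    - [0,0,0.3]
    - [0,0,0]
  jaw: [0,0,0,0,0,0,0,0]

```text
clock: 8.65
ee_pos: [0.6083, 0.2065, 0.0664]
tcp_rot: [1.611, 2.261, 0.604]
wrist_force: [0.0, -0.0, -0.6]
opening: 0.0291
grasp_force: 60.2
```

Run:
```python
from h import *
s=arm.get_obs();print(s["clock"],s["wrist_force"]@PP);print("TCP in peg0 mm",(s["ee_pos"]-peg(0))@PP*1000)
X=HO+.028*HP[:,2];print("pred",proj("top",X),"obs 397.3 232");m,e=tri((369.6,195.35),(397.3,232));print(m,e,"pred",X,"diff in hp",(m-X)@HP*1000)
```

```text
8.65 [-0.2871 -0.0581 -0.5522]
TCP in peg0 mm [ 0.7105 -0.0235  6.9826]
pred [396.8795 232.5239] obs 397.3 232
[ 0.5281 -0.0121  0.1622] 0.0018263008527978502 pred [ 0.5259 -0.0115  0.1674] diff in hp [-0.1383 -0.2882 -5.594 ]
```

Call:
arm_command:
  twist:
    - [0,0,0]
    - [0,0,0]
    - [0,0,0]
  dp:
    - [0,0,0.2]
    - [0,0,0.2]
    - [0,0,0]
  jaw: [0,0,0]

```text
clock: 8.95
ee_pos: [0.6103, 0.2072, 0.0636]
tcp_rot: [1.61, 2.261, 0.605]
wrist_force: [0.3, 0.1, -0.4]
opening: 0.0289
grasp_force: 60.3
```

Call:
arm_command:
  twist:
    - [0,0,0]
    - [0,0,0]
    - [0,0,0]
  dp:
    - [0,0,0.1]
    - [0,0,0.1]
    - [0,0,0]
  jaw: [0,0,0]

```text
clock: 9.25
ee_pos: [0.6104, 0.2073, 0.0634]
tcp_rot: [1.61, 2.261, 0.606]
wrist_force: [-26.3, -10.4, 33.6]
opening: 0.0293
grasp_force: 68.8
```

Call:
arm_command:
  twist:
    - [0,0,0]
    - [0,0,0]
    - [0,0,0]
    - [0,0,0]
    - [0,0,0]
  dp:
    - [0,0,-0.15]
    - [0,0,0]
    - [0,0,0]
    - [0,0,0]
    - [0,0,0]
  jaw: [0,0.55,0.55,0.55,0.55]

```text
clock: 9.75
ee_pos: [0.6105, 0.2073, 0.0628]
tcp_rot: [1.611, 2.261, 0.605]
wrist_force: [0.3, -0.5, -0.4]
opening: 0.0471
grasp_force: 0.0
```

Call:
arm_command:
  twist:
    - [0,0,0]
    - [0,0,0]
    - [0,0,0]
    - [0,0,0]
    - [0,0,0]
    - [0,0,0]
    - [0,0,0]
  dp:
    - [0,0,-1]
    - [0,0,-2]
    - [0,0,-3]
    - [0,0,-3]
    - [0,0,-2]
    - [0,0,-1]
    - [0,0,0]
  jaw: [0.55,0.55,0.55,0.55,0.55,0.55,0.55]

```text
clock: 10.45
ee_pos: [0.5539, 0.1876, 0.1683]
tcp_rot: [1.61, 2.26, 0.607]
wrist_force: [1.3, 0.2, -0.0]
opening: 0.0468
grasp_force: 0.0
```

Run:
```python
from h import *
s=arm.get_obs();print(s["clock"],s["wrist_force"],s["opening"]);print("TCP in peg0 mm",(s["ee_pos"]-peg(0))@PP*1000)
p,d=arm.grab_frame("scene");cv2.imwrite("pics/g4.png",cv2.resize(p[215:345,125:295,::-1],None,fx=4,fy=4,interpolation=cv2.INTER_CUBIC))
for k in range(4):print(k,(proj("scene",peg(k))-[125,215])*4,(proj("scene",peg(k)+.066*PP[:,2])-[125,215])*4)
a,R=go(peg(2)+.12*PP[:,2],toolR(PP))
```

```text
10.45 [ 1.2587  0.2218 -0.0336] 0.046840493926463646
TCP in peg0 mm [  1.7617  -0.0081 124.0097]
0 [488.2327 132.7894] [531.0894  75.9415]
1 [387.0621 206.3336] [426.1451 151.3388]
2 [279.0008 284.8869] [313.6681 232.1479]
3 [163.32   368.9791] [192.8174 318.9732]
dp cm [13.1999 -0.1578  0.2998]
twist deg [-0.0167  0.0512 -0.1171]
```

View pics/g4.png

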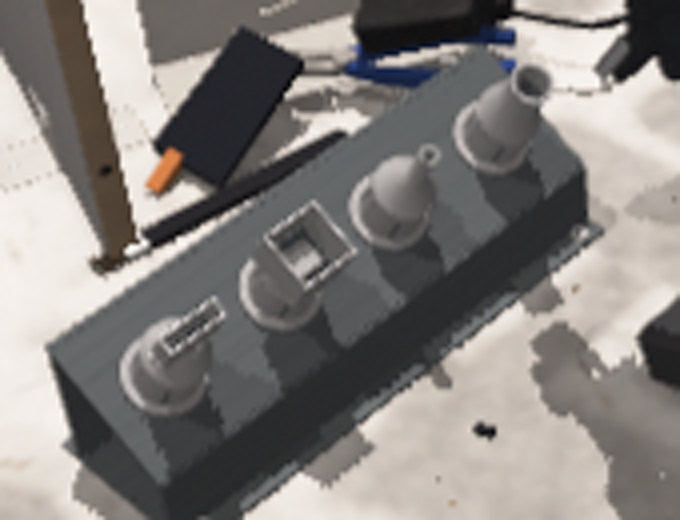

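The crop shows the round nozzle fully down on peg0, mouth at (532,80) against (531,76) predicted. The square nozzle is on peg2 with its mouth at (309,243), its sides aligned with the rack axes. Moving over peg2 and down.

Call:
arm_command:
  twist:
    - [0,0,0]
    - [0,0,0]
    - [0,0,0]
    - [0,0,0]
    - [0,0,0]
    - [0,0,0]
    - [0,0,0]
    - [0,0,0]
    - [0,0,0]
    - [0,0,0]
    - [0,0,0]
    - [0,0,0]
  dp:
    - [2.2,-0.03,0]
    - [3.3,-0.04,0]
    - [3.3,-0.04,0]
    - [2.8,-0.05,0]
    - [1.6,0,0]
    - [0,0,2]
    - [0,0,2.5]
    - [0,0,2.5]
    - [0,0,2]
    - [0,0,1.8]
    - [0,0,1]
    - [0,0,0]
  jaw: [0.55,0.55,0.55,0.55,0.55,0.55,0.55,0.55,0.55,0.55,0.55,0.55]

```text
clock: 11.7
ee_pos: [0.5647, 0.331, 0.0619]
tcp_rot: [1.612, 2.263, 0.602]
wrist_force: [-0.1, 0.0, -0.1]
opening: 0.0468
grasp_force: 0.0
```

Call:
arm_command:
  twist:
    - [0,0,0]
    - [0,0,0]
    - [0,0,0]
    - [0,0,0]
    - [0,0,0]
  dp:
    - [0,0,0]
    - [0,0,0]
    - [0,0,0]
    - [0,0,0]
    - [0,0,0]
  jaw: [0,0,0,0,0]

```text
clock: 12.2
ee_pos: [0.5651, 0.3313, 0.0644]
tcp_rot: [1.61, 2.261, 0.605]
wrist_force: [-2.5, -0.9, 3.5]
opening: 0.0294
grasp_force: 59.3
```

Run:
```python
from h import *
s=arm.get_obs();print(s["clock"],s["wrist_force"]@PP,s["opening"],s["grasp_force"]);print("TCP in peg2 mm",(s["ee_pos"]-peg(2))@PP*1000)
print("seat earlier",(np.array([.6104,.2073,.0634])-peg(0))@PP*1000)
```

```text
12.2 [-0.5936 -0.0572  4.3737] 0.029434320979116198 59.306830409914255
TCP in peg2 mm [-0.0935  0.0044  5.1895]
seat earlier [1.1031 0.0211 3.2891]
```

Call:
arm_command:
  twist:
    - [0,0,0]
    - [0,0,0]
    - [0,0,0]
    - [0,0,0]
    - [0,0,0]
    - [0,0,0]
    - [0,0,0]
    - [0,0,0]
    - [0,0,0]
    - [0,0,0]
  dp:
    - [0,0,-0.4]
    - [0,0,-0.6]
    - [0,0,-0.8]
    - [0,0,-1]
    - [0,0,-1.5]
    - [0,0,-3]
    - [0,0,-4]
    - [0,0,-4]
    - [0,0,-4]
    - [0,0,0]
  jaw: [0,0,0,0,0,0,0,0,0,0]

```text
clock: 13.2
ee_pos: [0.4735, 0.3001, 0.2365]
tcp_rot: [1.608, 2.258, 0.614]
wrist_force: [-0.0, 0.5, -1.1]
opening: 0.0289
grasp_force: 59.2
```

Run:
```python
from h import *
s=arm.get_obs();print(s["clock"],s["wrist_force"],s["ee_pos"],s["opening"],s["grasp_force"])
a,R=go(np.array([.40,.05,.33]));go(a,toolR(HP))
```

```text
13.2 [-0.0142  0.4501 -1.0516] [0.4735 0.3001 0.2365] 0.028884615764758145 59.22257971018553
dp cm [-21.1977  -8.3215 -15.756 ]
dp cm [-21.1977  -8.3215 -15.756 ]
twist deg [  5.2016 -13.0784  24.6832]
```

Call:
arm_command:
  twist:
    - [0,0,0]
    - [0,0,0]
    - [0,0,0]
    - [0,0,0]
    - [0,0,0]
    - [0,0,0]
    - [0,0,0]
    - [0,0,0]
    - [0,0,0]
    - [0,0,0]
    - [1.3,-3.27,6.17]
    - [1.3,-3.27,6.17]
    - [1.3,-3.27,6.17]
    - [1.3,-3.27,6.17]
    - [0,0,0]
    - [0,0,0]
  dp:
    - [-1.4,-0.5,-1.6]
    - [-2.2,-0.85,-1.6]
    - [-2.2,-0.9,-1.6]
    - [-2.2,-0.9,-1.6]
    - [-2.2,-0.9,-1.6]
    - [-2.2,-0.9,-1.6]
    - [-2.2,-0.9,-1.6]
    - [-2.2,-0.9,-1.6]
    - [-2.2,-0.9,-1.6]
    - [-2.2,-0.7,-1.4]
    - [0,0,0]
    - [0,0,0]
    - [0,0,0]
    - [0,0,0]
    - [0,0,0]
    - [0,0,0]
  jaw: [0,0,0,0,0,0,0,0,0,0,0,0,0,0,0,0]

```text
clock: 14.8
ee_pos: [0.4, 0.0504, 0.3257]
tcp_rot: [2.08, 1.855, 0.405]
wrist_force: [0.9, -0.4, -0.8]
opening: 0.029
grasp_force: 59.1
```

Run:
```python
from h import *
s=arm.get_obs();print(s["clock"],s["wrist_force"],s["ee_pos"],s["opening"],s["grasp_force"])
# nozzle earlier: TCP (hp frame) when gripping seated round: x offset
print("grip tcp hp",(np.array([.5369,-.013,.1461])-HO)@HP*1000)
p,d=arm.grab_frame("top");q=np.array([397,231]);np.savez("top3.npz",p=p,d=d)
g=p[q[1]-14:q[1]+14,q[0]-14:q[0]+14].max(-1);print(g.min(),g.max())
a,R=go(HO+.045*HP[:,2]+.0005*HP[:,0],toolR(HP))
```

```text
14.8 [ 0.9195 -0.4307 -0.8357] [0.4    0.0504 0.3257] 0.029019554010206602 59.128523636609316
grip tcp hp [1.0642 0.1894 4.0276]
18 223
dp cm [-4.5794  5.3744 18.2438]
twist deg [-0.1232 -0.7207  2.0387]
```

Call:
arm_command:
  twist:
    - [-0.12,-0.7,2.0]
    - [0,0,0]
    - [0,0,0]
    - [0,0,0]
    - [0,0,0]
    - [0,0,0]
    - [0,0,0]
    - [0,0,0]
    - [0,0,0]
  dp:
    - [0,0,0]
    - [-1.2,1.2,2]
    - [-1.2,1.4,2]
    - [-1.2,1.4,2]
    - [-1.0,1.3,2]
    - [0,0,3]
    - [0,0,3]
    - [0,0,2]
    - [0,0,0]
  jaw: [0,0,0,0,0,0,0,0,0]

```text
clock: 15.75
ee_pos: [0.5064, -0.0144, 0.2011]
tcp_rot: [2.118, 1.81, 0.397]
wrist_force: [-1.1, -0.3, -0.5]
opening: 0.029
grasp_force: 59.3
```

Run:
```python
from h import *
s=arm.get_obs();print(s["clock"],s["wrist_force"])
a,R=go(HO+.045*HP[:,2]+.0008*HP[:,0],toolR(HP))
f=[arm.grab_frame(n) for n in("scene","top")]
ims=[]
for n,(p,d) in zip(("scene","top"),f):
    q=proj(n,HO+.03*HP[:,2]).astype(int);print(q-33);ims.append(cv2.resize(p[q[1]-33:q[1]+33,q[0]-33:q[0]+33,::-1],None,fx=6,fy=6,interpolation=cv2.INTER_CUBIC))
cv2.imwrite("pics/g5.png",np.hstack(ims))
for h in(0,.028,.058-.006):print(h,(proj("scene",HO+h*HP[:,2])-proj("scene",HO+.03*HP[:,2]).astype(int)+33)*6,(proj("top",HO+h*HP[:,2])-proj("top",HO+.03*HP[:,2]).astype(int)+33)*6+[396,0])
```

```text
15.75 [-1.053  -0.3309 -0.5189]
dp cm [0.5853 0.3637 2.1501]
twist deg [-0.2179  0.0875 -0.1451]
[337 160]
[363 199]
0 [179.678  244.8187] [595.7875 174.3453]
0.028 [202.1182 203.7845] [599.2772 201.1433]
0.052000000000000005 [222.1963 167.0695] [602.4152 225.2403]
```

View pics/g5.png

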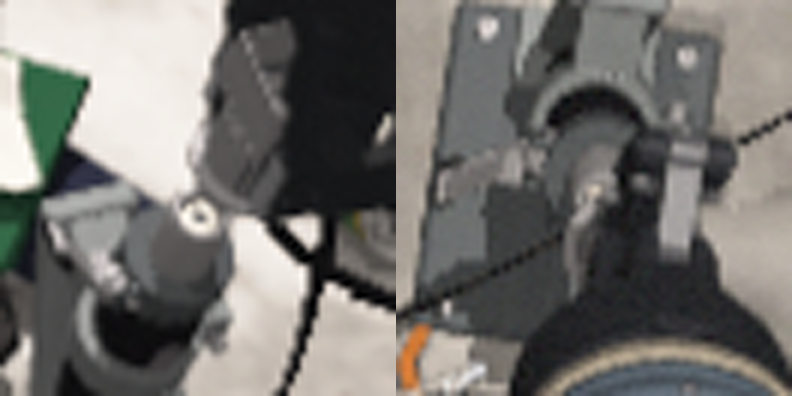

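The crop shows the square nozzle in the gripper just off the barrel, with the barrel tip at scene crop (197,214). It still needs about 6 mm toward +y. I'll correct that and descend slowly.

Call:
arm_command:
  twist:
    - [-0.2,0.1,-0.15]
    - [0,0,0]
    - [0,0,0]
    - [0,0,0]
  dp:
    - [0.3,0.2,0]
    - [0.29,0.16,1.0]
    - [0,0,0.6]
    - [0,0,0]
  jaw: [0,0,0,0]

```text
clock: 16.25
ee_pos: [0.518, -0.0092, 0.1897]
tcp_rot: [2.112, 1.808, 0.404]
wrist_force: [-0.2, -1.3, -1.4]
opening: 0.0287
grasp_force: 59.3
```

Run:
```python
from h import *
s=arm.get_obs();print(s["clock"],s["wrist_force"]@HP)
a,R=go(HO+.006*HP[:,2]+.0008*HP[:,0],toolR(HP))
f=[arm.grab_frame(n) for n in("scene","top")]
ims=[]
for n,(p,d) in zip(("scene","top"),f):
    q=proj(n,HO+.03*HP[:,2]).astype(int);ims.append(cv2.resize(p[q[1]-33:q[1]+33,q[0]-33:q[0]+33,::-1],None,fx=6,fy=6,interpolation=cv2.INTER_CUBIC))
cv2.imwrite("pics/g6.png",np.hstack(ims))
```

```text
16.25 [-0.5303 -1.3317 -1.2612]
dp cm [-0.1048 -0.1385  4.5703]
twist deg [ 0.1482 -0.0239 -0.0661]
```

View pics/g6.png

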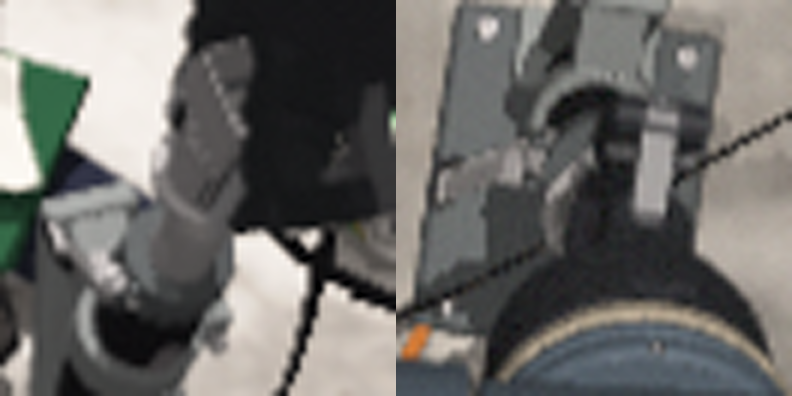

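The crop shows the square nozzle's flange just above the barrel tip and nearly coaxial, with its rim from (152,150) to (200,220). I'll make small lateral corrections and lower slowly.

Call:
arm_command:
  twist:
    - [0.15,0,0]
    - [0,0,0]
    - [0,0,0]
    - [0,0,0]
    - [0,0,0]
    - [0,0,0]
  dp:
    - [-0.13,-0.14,0.6]
    - [0,0,0.6]
    - [0,0,0.5]
    - [0,0,0.4]
    - [0,0,0.4]
    - [0,0,0]
  jaw: [0,0,0,0,0,0]

```text
clock: 16.95
ee_pos: [0.5271, -0.0121, 0.1667]
tcp_rot: [2.114, 1.809, 0.402]
wrist_force: [0.7, -0.1, -1.0]
opening: 0.0292
grasp_force: 59.3
```

Run:
```python
from h import *
s=arm.get_obs();print(s["clock"],s["wrist_force"]@HP,s["ft_torque"]);go(HO+.006*HP[:,2]+.0008*HP[:,0],toolR(HP))
```

```text
16.95 [ 0.2446  0.0016 -1.2337] [0.0662 0.246  0.038 ]
dp cm [ 0.043  -0.0037  2.0837]
twist deg [ 0.013  -0.0151 -0.0957]
```

Call:
arm_command:
  twist:
    - [0,0,0]
    - [0,0,0]
    - [0,0,0]
    - [0,0,0]
    - [0,0,0]
    - [0,0,0]
  dp:
    - [0,0,0.4]
    - [0,0,0.4]
    - [0,0,0.4]
    - [0,0,0.4]
    - [0,0,0.2]
    - [0,0,0]
  jaw: [0,0,0,0,0,0]

```text
clock: 17.55
ee_pos: [0.5346, -0.0133, 0.1506]
tcp_rot: [2.114, 1.809, 0.403]
wrist_force: [-0.8, 0.0, -2.7]
opening: 0.029
grasp_force: 59.3
```

Call:
arm_command:
  twist:
    - [0,0,0]
    - [0,0,0]
    - [0,0,0]
  dp:
    - [0,0,0.1]
    - [0,0,0.1]
    - [0,0,0]
  jaw: [0,0,0]

```text
clock: 17.85
ee_pos: [0.5354, -0.0134, 0.149]
tcp_rot: [2.114, 1.809, 0.403]
wrist_force: [-2.9, 1.2, -1.8]
opening: 0.0288
grasp_force: 59.3
```

Run:
```python
from h import *
s=arm.get_obs();print(s["clock"],s["wrist_force"]@HP,s["ft_torque"]);go(HO+.006*HP[:,2]+.0008*HP[:,0],toolR(HP))
```

```text
17.85 [-3.523   0.7401 -0.3373] [ 0.1433  0.6626 -0.0389]
dp cm [ 0.0407 -0.017   0.1285]
twist deg [ 0.0409 -0.0174 -0.0954]
```

Call:
arm_command:
  twist:
    - [0,0,0]
    - [0,0,0]
    - [0,0,0]
  dp:
    - [0,-0.05,0.1]
    - [0,0,0.05]
    - [0,0,0]
  jaw: [0,0,0]

```text
clock: 18.15
ee_pos: [0.5359, -0.0134, 0.1478]
tcp_rot: [2.113, 1.808, 0.404]
wrist_force: [-2.0, -0.2, 2.5]
opening: 0.0287
grasp_force: 59.7
```

Run:
```python
from h import *
s=arm.get_obs();print(s["clock"],s["wrist_force"]@HP,s["ft_torque"]);go(HO+.006*HP[:,2]+.0008*HP[:,0],toolR(HP))
```

```text
18.15 [-0.7245 -0.4781  3.145 ] [ 0.0883  0.5744 -0.0375]
dp cm [ 0.0396 -0.0151  0.0005]
twist deg [ 0.0961 -0.0194 -0.0949]
```

Contact is starting at about 6 mm, where I expected it. Pressing a little more to confirm.

Call:
arm_command:
  twist:
    - [0,0,0]
    - [0,0,0]
    - [0,0,0]
  dp:
    - [0,-0.02,0.05]
    - [0,0,0.04]
    - [0,0,0]
  jaw: [0,0,0]

```text
clock: 18.45
ee_pos: [0.536, -0.0135, 0.1478]
tcp_rot: [2.113, 1.808, 0.404]
wrist_force: [-14.4, 0.1, 19.1]
opening: 0.029
grasp_force: 62.3
```

Run:
```python
from h import *
s=arm.get_obs();print(s["clock"],s["wrist_force"]@HP,s["ft_torque"]);go(HO+.006*HP[:,2]+.0008*HP[:,0],toolR(HP))
```

```text
18.45 [-4.8133 -2.1163 23.3612] [ 0.1104  1.1849 -0.0682]
dp cm [ 0.0413 -0.0197 -0.0096]
twist deg [ 0.1291 -0.0166 -0.0956]
```

Seated: 23 N with no further travel. Releasing and retreating.

Call:
arm_command:
  twist:
    - [0,0,0]
    - [0,0,0]
    - [0,0,0]
    - [0,0,0]
    - [0,0,0]
  dp:
    - [0,0,-0.07]
    - [0,0,0]
    - [0,0,0]
    - [0,0,0]
    - [0,0,0]
  jaw: [0,0.55,0.55,0.55,0.55]

```text
clock: 18.95
ee_pos: [0.5357, -0.0134, 0.1472]
tcp_rot: [2.114, 1.809, 0.403]
wrist_force: [0.2, 0.1, 0.7]
opening: 0.0471
grasp_force: 0.0
```

Call:
arm_command:
  twist:
    - [0,0,0]
    - [0,0,0]
    - [0,0,0]
    - [0,0,0]
    - [0,0,0]
    - [0,0,0]
    - [0,0,0]
    - [0,0,0]
    - [0,0,0]
    - [0,0,0]
    - [0,0,0]
    - [0,0,0]
  dp:
    - [0,0,-1]
    - [0,0,-2]
    - [0,0,-3]
    - [0,0,-3]
    - [0,0,-2]
    - [1.5,0,0]
    - [2.5,0,0]
    - [3,0,0]
    - [3,0,0]
    - [3,0,0]
    - [2,0,0]
    - [0,0,0]
  jaw: [0.55,0.55,0.55,0.55,0.55,0.55,0.55,0,0,0,0,0]

```text
clock: 20.15
ee_pos: [0.5127, 0.1437, 0.2477]
tcp_rot: [2.112, 1.811, 0.405]
wrist_force: [-0.0, 0.1, 1.8]
opening: -0.0002
grasp_force: 0.0
```

Run:
```python
from h import *
s=arm.get_obs();print(s["clock"],s["wrist_force"]@HP,s["opening"]);print("TCP hp",(s["ee_pos"]-HO)@HP*1000)
f=[arm.grab_frame(n) for n in("scene","top")]
ims=[]
for n,(p,d) in zip(("scene","top"),f):
    np.savez(n+"4.npz",p=p,d=d)
    q=proj(n,HO+.03*HP[:,2]).astype(int);print(q-33);ims.append(cv2.resize(p[q[1]-33:q[1]+33,q[0]-33:q[0]+33,::-1],None,fx=6,fy=6,interpolation=cv2.INTER_CUBIC))
    for P in((0,0,60),(0,0,2),(0,49.7,28)):print(n,P,(proj(n,HO+HP@(np.array(P)/1000))-q+33)*6+[0 if n=="scene" else 396,0])
cv2.imwrite("pics/g7.png",np.hstack(ims))
W=cloud("top",f[1][1]);L=((W-HO)@HP*1000);k=(abs(L[...,0])<14)&(L[...,1]>30)&(L[...,1]<70)&(L[...,2]>10)&(L[...,2]<50);print("pad pts",k.sum(),L[k].round(0)[:30].tolist())
go(HO+HP@np.array([0,.078,.020]),toolR(HP))
```

```text
20.15 [0.694  0.1203 1.6382] -0.00024402298340791797
TCP hp [  0.5498 151.3861 116.3269]
[337 160]
scene (0, 0, 60) [229.071  154.4986]
scene (0, 0, 2) [181.2471 241.9494]
scene (0, 49.7, 28) [ 54.159  239.3966]
[363 199]
top (0, 0, 60) [603.4931 233.5172]
top (0, 0, 2) [596.0309 176.2146]
top (0, 49.7, 28) [439.4102 176.2636]
pad pts 61 [[7.0, 38.0, 15.0], [6.0, 36.0, 12.0], [7.0, 49.0, 30.0], [7.0, 47.0, 27.0], [7.0, 46.0, 28.0], [6.0, 44.0, 22.0], [5.0, 42.0, 19.0], [6.0, 40.0, 21.0], [4.0, 38.0, 14.0], [6.0, 51.0, 33.0], [7.0, 49.0, 35.0], [6.0, 47.0, 31.0], [5.0, 45.0, 28.0], [6.0, 44.0, 28.0], [5.0, 42.0, 24.0], [4.0, 40.0, 21.0], [3.0, 37.0, 15.0], [3.0, 36.0, 15.0], [5.0, 51.0, 36.0], [6.0, 49.0, 37.0], [5.0, 47.0, 34.0], [4.0, 45.0, 29.0], [3.0, 43.0, 27.0], [3.0, 41.0, 26.0], [1.0, 39.0, 17.0], [2.0, 37.0, 20.0], [2.0, 35.0, 17.0], [3.0, 52.0, 36.0], [3.0, 51.0, 34.0], [3.0, 49.0, 36.0]]
dp cm [-7.1526 -0.0401  9.601 ]
twist deg [ 0.0555 -0.0285 -0.0475]
```

View pics/g7.png

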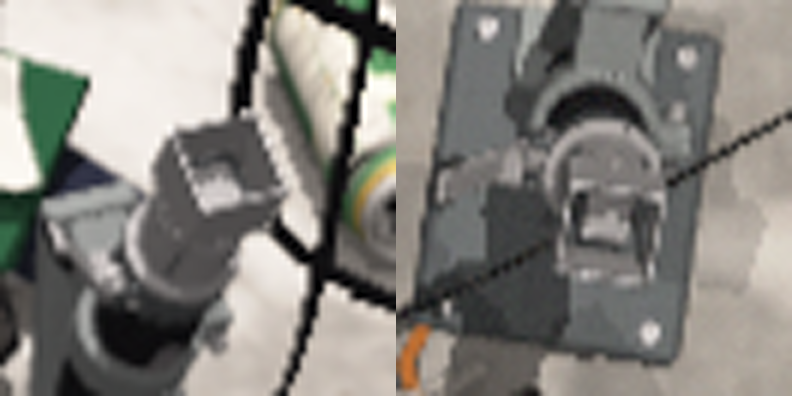

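The crop shows the square nozzle home on the barrel, its mouth at scene (222,163), top (610,230). The catch lever is still open at top (440–550,150–200), its pad ending near handpiece y≈52, z≈35. I'll go down beside the pad with shut fingers.

Call:
arm_command:
  twist:
    - [0,0,0]
    - [0,0,0]
    - [0,0,0]
    - [0,0,0]
    - [0,0,0]
    - [0,0,0]
    - [0,0,0]
    - [0,0,0]
  dp:
    - [-2.2,0,0]
    - [-3,0,0]
    - [-1.95,0,1]
    - [0,0,2.5]
    - [0,0,2.5]
    - [0,0,2.4]
    - [0,0,1.2]
    - [0,0,0]
  jaw: [0,0,0,0,0,0,0,0]

```text
clock: 21.05
ee_pos: [0.5414, 0.0642, 0.1591]
tcp_rot: [2.116, 1.809, 0.4]
wrist_force: [0.1, -0.4, 1.0]
opening: -0.0002
grasp_force: 0.0
```

Call:
arm_command:
  twist:
    - [0,0,0]
    - [0,0,0]
    - [0,0,0]
    - [0,0,0]
    - [0,0,0]
    - [0,0,0]
    - [0,0,0]
  dp:
    - [-0.5,0,0]
    - [-0.5,0,0]
    - [-0.5,0,0]
    - [-0.5,0,0]
    - [-0.4,0,0]
    - [-0.4,0,0]
    - [0,0,0]
  jaw: [0,0,0,0,0,0,0]

```text
clock: 21.75
ee_pos: [0.5374, 0.0369, 0.16]
tcp_rot: [2.114, 1.808, 0.403]
wrist_force: [0.5, 0.0, -0.1]
opening: 0.0001
grasp_force: 0.0
```

Run:
```python
from h import *
s=arm.get_obs();print(s["clock"],s["wrist_force"]@HP,s["opening"]);print("TCP hp",(s["ee_pos"]-HO)@HP*1000)
```

```text
21.75 [ 0.4239  0.1225 -0.3415] 5.2417519573588475e-05
TCP hp [ 0.4612 49.5592 19.6798]
```

Call:
arm_command:
  twist:
    - [0,0,0]
    - [0,0,0]
    - [0,0,0]
    - [0,0,0]
  dp:
    - [-0.3,0,0]
    - [-0.3,0,0]
    - [-0.3,0,0]
    - [0,0,0]
  jaw: [0,0,0,0]

```text
clock: 22.15
ee_pos: [0.536, 0.0282, 0.1599]
tcp_rot: [2.114, 1.809, 0.403]
wrist_force: [-0.0, -0.4, -0.6]
opening: -0.0001
grasp_force: 0.0
```

Run:
```python
from h import *
s=arm.get_obs();print(s["clock"],s["wrist_force"]@HP,s["opening"]);print("TCP hp",(s["ee_pos"]-HO)@HP*1000)
p,d=arm.grab_frame("scene");q=proj("scene",HO+.03*HP[:,2]).astype(int)
p2,d2=arm.grab_frame("top");q2=proj("top",HO+.03*HP[:,2]).astype(int)
L=(cloud("top",d2)-HO)@HP*1000;k=(abs(L[...,0])<60)&(L[...,1]>20)&(L[...,1]<65)&(L[...,2]>8)&(L[...,2]<60);print(k.sum(),L[k].round(0)[::max(1,k.sum()//25)].tolist())
```

```text
22.15 [-0.1969 -0.4402 -0.5356] -7.371941746477411e-05
TCP hp [ 0.4019 40.7257 19.6024]
7 [[8.0, 50.0, 24.0], [8.0, 50.0, 33.0], [9.0, 48.0, 34.0], [7.0, 21.0, 12.0], [6.0, 51.0, 32.0], [8.0, 48.0, 39.0], [2.0, 20.0, 10.0]]
```

I've already viewed 11 pictures, one over the limit of 10, so I'll work only from numbers from here.

Call:
arm_command:
  twist:
    - [0,0,0]
    - [0,0,0]
  dp:
    - [-0.15,0,0]
    - [0,0,0]
  jaw: [0,0]

```text
clock: 22.45
ee_pos: [0.5359, 0.027, 0.16]
tcp_rot: [2.114, 1.809, 0.403]
wrist_force: [0.4, -0.7, -0.2]
opening: 0.0
grasp_force: 0.0
```

Call:
arm_command:
  twist:
    - [0,0,0]
    - [0,0,0]
  dp:
    - [-0.1,0,0]
    - [0,0,0]
  jaw: [0,0]

```text
clock: 22.65
ee_pos: [0.5358, 0.0264, 0.1601]
tcp_rot: [2.114, 1.809, 0.404]
wrist_force: [0.3, 6.3, 1.1]
opening: 0.0001
grasp_force: 2.7
```

Run:
```python
from h import *
s=arm.get_obs();print(s["clock"],s["wrist_force"]@HP,s["ft_torque"]);print("TCP hp",(s["ee_pos"]-HO)@HP*1000)
```

```text
22.65 [-0.1345  6.2667  1.2563] [0.7634 0.2127 0.4238]
TCP hp [ 0.5424 38.9421 19.7217]
```

The force rises at y = 38.9 mm, which is 28 + 11, so this is the shut stop. One small extra nudge, then I retreat clear.

Call:
arm_command:
  twist:
    - [0,0,0]
    - [0,0,0]
    - [0,0,0]
    - [0,0,0]
    - [0,0,0]
    - [0,0,0]
    - [0,0,0]
    - [0,0,0]
    - [0,0,0]
    - [0,0,0]
    - [0,0,0]
    - [0,0,0]
  dp:
    - [-0.04,0,0]
    - [0,0,0]
    - [0.5,0,0]
    - [1.5,0,0]
    - [2,0,0]
    - [1,0,-2]
    - [0,0,-4]
    - [0,0,-4]
    - [3,0,-4]
    - [3,0,-2]
    - [3,0,0]
    - [0,0,0]
  jaw: [0,0,0,0,0,0,0,0,0,0,0,0]

```text
clock: 23.85
ee_pos: [0.4905, 0.1769, 0.3059]
tcp_rot: [2.111, 1.811, 0.406]
wrist_force: [-0.6, -0.3, -0.3]
opening: -0.0002
grasp_force: 0.0
```

Run:
```python
from h import *
s=arm.get_obs();print(s["clock"],s["wrist_force"],"TCP hp",(s["ee_pos"]-HO)@HP*1000)
for n in("top","scene"):
    p,d=arm.grab_frame(n)
    for nm in("before","now"):
        dd=np.load(n+"4.npz")["d"] if nm=="before" else d
        L=(cloud(n,dd)-HO)@HP*1000
        k=(abs(L[...,0])<16)&(L[...,1]>36)&(L[...,1]<65)&(L[...,2]>15)&(L[...,2]<50)
        j=(abs(L[...,0])<12)&(L[...,1]>19)&(L[...,1]<32)&(L[...,2]>25)&(L[...,2]<52)
        m=(abs(L[...,:2])<22).all(-1)&(L[...,2]>50)&(L[...,2]<70);print(n,nm,"open-pad pts",k.sum(),"shut-pad pts",j.sum(),"mouth pts",m.sum(),L[m].mean(0).round(1))
    L=(cloud(n,d)-peg(0))@PP*1000;m=(abs(L[...,:2])<22).all(-1)&(L[...,2]>55)&(L[...,2]<75);print("peg0 mouth",m.sum(),L[m].mean(0).round(1) if m.any() else "")
    d0=np.load(n+"0.npz");diff=(abs(p.astype(int)-d0["p"]).max(-1)>60);diff=cv2.morphologyEx(diff.astype(np.uint8),cv2.MORPH_OPEN,np.ones((3,3)))
    c,_=cv2.findContours(diff,0,1);print("changed",[cv2.boundingRect(x) for x in c if cv2.contourArea(x)>20])
```

```text
23.85 [-0.6114 -0.3175 -0.2973] TCP hp [  0.7282 180.7381 180.47  ]
top before open-pad pts 53 shut-pad pts 0 mouth pts 117 [ 1.7 -0.8 57.7]
top now open-pad pts 0 shut-pad pts 29 mouth pts 118 [ 2.  -0.9 57.2]
peg0 mouth 69 [-0.8 -1.1 62.2]
changed [(326, 461, 16, 14), (623, 458, 15, 17), (609, 446, 14, 14), (624, 440, 10, 11), (503, 435, 94, 45), (550, 427, 19, 7), (308, 423, 20, 57), (491, 422, 47, 35), (342, 404, 161, 76), (188, 299, 39, 36), (222, 243, 14, 10), (224, 224, 101, 112)]
scene before open-pad pts 36 shut-pad pts 0 mouth pts 163 [-0.4  1.7 56.2]
scene now open-pad pts 0 shut-pad pts 47 mouth pts 158 [-0.4  1.7 56.6]
peg0 mouth 86 [-1.   1.4 62.1]
changed [(472, 438, 14, 25), (544, 433, 80, 43), (408, 384, 125, 96), (282, 365, 41, 28), (281, 336, 30, 39), (202, 323, 15, 13), (526, 313, 12, 7), (534, 306, 43, 45), (576, 297, 64, 92), (256, 285, 9, 8), (559, 268, 8, 12), (579, 245, 9, 8), (603, 231, 7, 6), (580, 231, 20, 14), (255, 231, 7, 9), (451, 226, 14, 19), (462, 210, 16, 10), (596, 198, 44, 32), (602, 196, 11, 4), (631, 194, 9, 7), (604, 192, 12, 3), (423, 192, 134, 134), (468, 185, 29, 22), (609, 181, 16, 6), (362, 181, 10, 10), (481, 177, 20, 4), (512, 172, 21, 11), (612, 164, 27, 16), (526, 163, 39, 20), (517, 163, 6, 7), (485, 162, 21, 14), (495, 154, 11, 10), (555, 152, 9, 9), (536, 149, 8, 8), (541, 143, 18, 10), (571, 133, 15, 10), (499, 133, 8, 12), (276, 105, 12, 13), (531, 101, 23, 40), (512, 99, 8, 6), (518, 90, 15, 9), (540, 84, 31, 20), (461, 83, 12, 14), (353, 82, 54, 44), (574, 80, 10, 19), (484, 73, 16, 21), (489, 55, 5, 9), (255, 54, 138, 127), (522, 53, 7, 10), (393, 49, 12, 21), (576, 38, 22, 16), (518, 16, 6, 16), (380, 16, 17, 34), (475, 6, 7, 27), (491, 4, 24, 65), (510, 2, 6, 7), (538, 0, 10, 29), (468, 0, 6, 12), (423, 0, 26, 37), (396, 0, 9, 10), (318, 0, 67, 26)]
```

```bash
python3 -c "
from plant import arm
print(arm.close_job())"
```

```text
the job is handed in; nothing more can be done
None
```

The job is handed in: the round nozzle hangs fully down on peg0, the square nozzle is home on the barrel with the catch shut, and the gripper is clear at 23.9 s. I viewed 11 pictures, one over the limit of 10, the wrist read about 44 N for a moment while seating the round nozzle, and I did not check the phone, flux pot and battery individually.

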